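# Pair up the sample jars in the spill trays

### The arm

A 6-joint arm with a two-finger parallel gripper is mounted at the origin on a cart in front of the work surface, level with it; the furniture and walls round the work are solid. World frame = base frame: x ahead of the robot, y to its left, z up, the work surface at z = 0. Lengths are in m, angles in rad, forces in N, time in s.
With the tool pointing down it reaches from about 0.35 to 0.875 m from the base axis. Payload 15.5 kg.
Tool frame: the origin (TCP) lies at the very end of the fingers, on their centre line; the grasp point (between the pads) lies 19 mm behind it; z points along the fingers, y is the line along which they close (so a half turn about z gives the same grasp; the last joint's range is limited). The gripper opens to 85 mm and grips with 20 to 120 N. Pads are 22 mm wide; open, the fingers measure 114 mm over their backs; the gripper's body (76 mm by 85 mm) begins 54 mm behind the grasp point. The pads swing forward as they close: fully open they stand 13 mm farther back than shut.
Start: joints at [1.212, 0.494, 1.345, -0, 1.302, -0.096], TCP at [0.163, 0.603, 0.231] pointing down, gripper open.
Joint ranges: [-2.91, 2.91], [-0.82, 2.16], [0.22, 2.67], [-1.22, 4.37], [0.12, 2.79], [-3.08, 3.08]. Speed limits (rad/s): [1.89, 1.89, 2.57, 3.01, 3.01, 3.01].

### API

Orientations are given as a unit quaternion [w, x, y, z].
In Python, from bench import arm, capture gives the robot as it stands.
- The arm moves only by the tool arm_command, never from a script. Its argument "increments" is a list of rows, each an object with "offset": the shift along the tool's x, y, z as a fraction of full scale, a list of three; "twist": the turn, a rotation vector about the tool's x, y, z as a fraction of full scale, a list of three; "jaw": the closure, from 0 (fully open) to 1 (shut). In form: [{"offset": [dx, dy, dz], "twist": [rx, ry, rz], "jaw": jaw}, ...]. A call has 1 to 20 rows; each row is the pose to reach, as a shift and turn from the pose commanded when the call began, along the tool's axes at that moment, turning the shorter way round; what a row does not reach only later rows make up. Full scale, the value 1, is 10 cm for a shift and pi rad for a turn. A row lasts 1/8 s, in which the tool goes at most 62.5 mm and 10.7 degrees, less where a joint would pass 70% of its speed; a pose out of reach is approached as far as the arm can. A call with a number of a shift or a turn outside -1 to 1 is refused whole. A call with a gripper value outside its range is refused whole. The fingers move at their own pace and stop on an object; "newtons" is the grip in N (left out, the last holds). Time passes only in rows, so rows that repeat a pose let the fingers close. It gives the time, the measured TCP pose, the force, the opening and the grip force at its end, in the units of the state.
- arm.sense(): the state, without advancing time (a new reading comes with each control period).
- capture(name): name is "scene" or "side" or "wrist"; returns a dict with "img" (420x560x3 uint8, red, green, blue), "fx", "fy", "cx", "cy" (pixels), "R" (3x3) and "t" (3): a world point X has camera coordinates R X + t; the wrist camera has in their place "T_tool_cam" (4x4, takes a point from camera to tool coordinates, whose origin is the TCP and whose axes are the flange's). Camera axes: x right, y down, z forward; pixel columns grow to the right and rows downward; lengths in m; the calibration is good to about 2 mm. The wrist camera is an equidistant fisheye: a pixel r from the principal point sees the ray r / f radians off the axis. A picture is of the moment at which its call begins: read the wrist's pose just before it. There is no depth.
- arm.close_job(): hands the job in; it is judged then, once.
The state is a dict: "clock": time; "joint_positions": joint angles; "joint_vel": joint speeds; "joint_torque": joint torques, N m; "tool_pos": TCP position; "eef_rot": TCP orientation; "force": force on the tool from outside, world axes, zero at the start; "wrist_torque": the same for the moment, N m; "width": finger opening in m; "grip_force": force on a finger pad.
Only numpy, scipy, OpenCV 4.12 (cv2) and the standard library are available. Lean on these libraries where they do the work, as an engineer would, in place of code of your own. Each camera call takes 0.05 s, during which the arm holds its last target. There are 200 camera calls.

### The job

Put the four screw-lid sample jars away in the two small black spill trays as two stacks of two: a wide jar upright in the middle of each tray, then on the middle of its lid the short narrow jar in the round tray, and the tall narrow jar in the square tray. Keep the jars upright all the while, and leave the pipette bulb and the timer where they are.

Things in the scene. Friction and masses are not known exactly. Their poses are not given: they have to be found in the camera images.
- wide_jar_a: One of two alike wide jars, which may be used either way round: upright cylindrical screw-lid plastic sample jar, off-white with a white lid, 72 mm high; body 62 mm across, lid 65 mm across and 14 mm deep at the top, flat on top; 90 g (nominal). Origin: centre of the underside; z up along its axis. Grip round the lid from above.
- wide_jar_b: One of two alike wide jars, which may be used either way round: upright cylindrical screw-lid plastic sample jar, off-white with a white lid, 72 mm high; body 62 mm across, lid 65 mm across and 14 mm deep at the top, flat on top; 90 g (nominal). Origin: centre of the underside; z up along its axis. Grip round the lid from above.
- short_jar: Short narrow jar, the smallest of the four: upright cylindrical screw-lid plastic sample jar, off-white with a red lid, 55 mm high; body 48 mm across, lid 50 mm across and 11 mm deep at the top, flat on top; 60 g (nominal). Origin: centre of the underside; z up along its axis. Grip round the lid from above.
- tall_jar: Tall narrow jar, the tallest of the four: upright cylindrical screw-lid plastic sample jar, off-white with a black lid, 90 mm high; body 52 mm across, lid 55 mm across and 18 mm deep at the top, flat on top; 120 g (nominal). Origin: centre of the underside; z up along its axis. Grip round the lid from above.
- round_tray: Shallow round black plastic spill tray, 100 mm across the rim, 87 mm clear inside at the floor, rim 12 mm high, floor 4 mm thick (a jar's underside stands 4 mm above the origin). Fixed to the worktop. Origin: centre of the underside, on the worktop; z up.
- square_tray: Shallow square black plastic spill tray, 98 x 98 mm, 92 mm clear inside, walls 3 mm thick and 12 mm high, floor 3 mm thick (a jar's underside stands 3 mm above the origin). Fixed to the worktop. Origin: centre of the underside, on the worktop; z up, x and y along its sides.
- bulb: Dark red rubber pipette bulb standing upright, 56 mm across, 84 mm high; to be left alone. Origin: centre of the underside; z up.
- timer: White bench timer lying flat, 62 x 62 x 20 mm; to be left alone. Origin: centre of the underside; z up.

How it is judged:
By the outcome, as a careful person would: the job done as asked, in the order asked, and still so for the second after the job is handed in, with the robot touching nothing.
It also fails if it takes over 115 s, if anything falls off the work surface, if the arm or the gripper's body presses on something with over 40 N, if the wrist force passes 120 N, or if a joint passes its speed limit or range.

## Working session

There is one attempt and no reset: what is moved stays moved. The work goes in short steps, Python scripts to look and compute and a tool call to move; the robot and the scene stay as the last step left them, time stands still between calls to the robot, and variables do not carry over. Pictures are saved under pics/ and viewed, at most 14 in all, crops included, and the job is handed in when it is done.

Besides the shell and the picture viewer there is one more tool, called after "Call:" as name(argument=value, ...), one argument or row to a line, values as JSON. arm_command: Moves the arm, as the interface text tells. Its arguments: {"type":"object","properties":{"increments":{"type":"array"},"newtons":{"type":"number"}},"required":["increments"]}

```bash
mkdir -p pics; ls; python3 - <<'E'
from bench import arm, capture
import cv2,pickle,numpy as np
s=arm.sense(); print({k:np.round(v,4).tolist() for k,v in s.items()})
d={}
for n in("scene","side","wrist"):
    c=capture(n); d[n]=c; cv2.imwrite(f"pics/{n}0.png",c["img"][:,:,::-1])
    print(n,{k:np.round(v,4).tolist() for k,v in c.items() if k!="img"})
d["s"]=s
pickle.dump(d,open("d0.pkl","wb"))
E
```

```text
pics
{'clock': 0.0, 'joint_positions': [1.2115, 0.4942, 1.3462, -0.0, 1.3025, -0.0955], 'joint_vel': [-0.0023, -0.0007, 0.0011, 0.0003, 0.0002, 0.0011], 'joint_torque': [-0.0052, -88.2181, -38.3851, -0.0007, 0.0107, 0.0], 'tool_pos': [0.1628, 0.603, 0.2307], 'eef_rot': [-0.0001, 0.1315, 0.9913, -0.0006], 'force': [-0.9797, 0.5621, 0.0152], 'wrist_torque': [0.0215, -0.0225, -0.0283], 'grip_force': 0.0, 'width': 0.0854}
scene {'fx': 420.3201, 'fy': 420.3201, 'cx': 283.7069, 'cy': 221.0908, 'R': [[0.8541, -0.52, 0.0071], [-0.3302, -0.5528, -0.7651], [0.4018, 0.6512, -0.6438]], 't': [-0.4483, 0.212, 1.0106]}
side {'fx': 513.0696, 'fy': 513.0696, 'cx': 286.8597, 'cy': 209.6802, 'R': [[0.9963, -0.0862, 0.0026], [-0.042, -0.5114, -0.8583], [0.0753, 0.855, -0.5131]], 't': [-0.5341, 0.0448, 1.4807]}
wrist {'fx': 325.1923, 'fy': 325.1923, 'cx': 274.5221, 'cy': 218.2087, 'T_tool_cam': [[-0.0002, -0.958, -0.2867, 0.0726], [1.0, 0.0001, -0.0012, -0.0008], [0.0012, -0.2867, 0.958, -0.1418], [0.0, 0.0, 0.0, 1.0]]}
```

View pics/scene0.png

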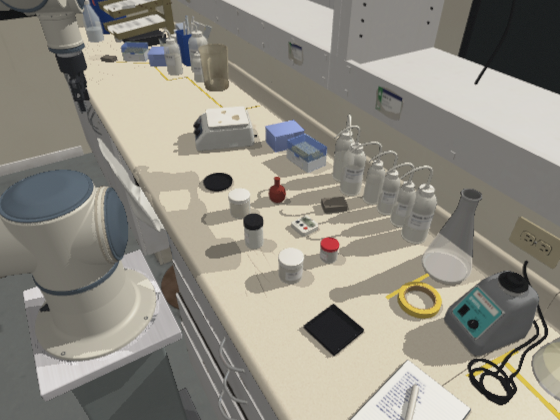

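View pics/side0.png

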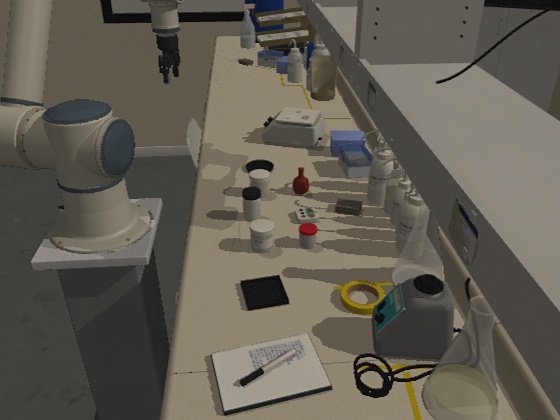

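View pics/wrist0.png

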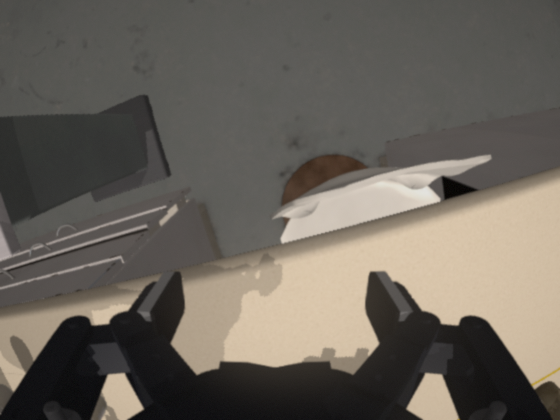

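The scene view shows the round tray (217,182), wide jar A (240,200), bulb (278,192), tall jar (254,225), timer (305,226), wide jar B (291,260), short jar (330,246) and square tray (333,329). I'll cast rays for rough positions.

```bash
cat > h.py <<'E'
import numpy as np, cv2, pickle
from scipy.spatial.transform import Rotation as Rot
def rot(s): q=np.array(s["eef_rot"]); return Rot.from_quat([q[1],q[2],q[3],q[0]]).as_matrix()
def rays(c,uv,s=None):
    """camera centre and unit world ray directions of pixels uv"""
    uv=np.atleast_2d(np.asarray(uv,float))
    p=(uv-[c["cx"],c["cy"]])/[c["fx"],c["fy"]]
    if "R" in c:
        d=np.c_[p,np.ones(len(p))]@c["R"]; o=-np.array(c["R"]).T@c["t"]
    else:
        r=np.linalg.norm(p,axis=1,keepdims=True)+1e-12
        T=np.array(c["T_tool_cam"]); Rw=rot(s)
        d=np.c_[p/r*np.sin(r),np.cos(r)]@T[:3,:3].T@Rw.T; o=Rw@T[:3,3]+s["tool_pos"]
    return o,d/np.linalg.norm(d,axis=1,keepdims=True)
def onplane(c,uv,z,s=None):
    o,d=rays(c,uv,s); return o+d*((z-o[2])/d[:,2])[:,None]
def tri(views):
    """least-squares meeting point of rays; views: (o,d)"""
    A=np.zeros((3,3));b=np.zeros(3)
    for o,d in views:
        d=d.ravel();P=np.eye(3)-np.outer(d,d);A+=P;b+=P@o
    x=np.linalg.solve(A,b); return x,[np.linalg.norm(np.cross(x-o,d.ravel())) for o,d in views]
def project(c,X,s):
    T=np.array(c["T_tool_cam"]);Rw=rot(s)
    x=((np.atleast_2d(X)-s["tool_pos"])@Rw-T[:3,3])@T[:3,:3]
    r=np.linalg.norm(x[:,:2],axis=1);th=np.arctan2(r,x[:,2])
    return x[:,:2]/r[:,None]*th[:,None]*c["fx"]+[c["cx"],c["cy"]]
E
python3 - <<'E'
from h import *
d=pickle.load(open("d0.pkl","rb"))
P={"round":((217,182),(260,167)),"wideA":((240,196),(260,176)),"tall":((254,221),(252,193)),"wideB":((291,257),(262,228)),"short":((330,244),(308,230)),"square":((333,329),(264,292)),"bulb":((278,199),(301,190)),"timer":((305,226),(307,215))}
for k,(a,b) in P.items():
    x,e=tri([rays(d["scene"],a),rays(d["side"],b)]); print(k,x.round(3),np.round(e,4))
E
```

```text
round [ 0.471  0.346 -0.002] [0.0005 0.0005]
wideA [0.465 0.154 0.062] [0.0009 0.0009]
tall [0.436 0.01  0.081] [0.0004 0.0004]
wideB [ 0.459 -0.142  0.06 ] [0.0024 0.0024]
short [ 0.582 -0.143  0.047] [0.0019 0.0019]
square [ 0.452 -0.339  0.003] [0.0007 0.0007]
bulb [0.594 0.148 0.007] [0.0011 0.0011]
timer [ 0.595 -0.007  0.008] [0.0011 0.0011]
```

Call:
arm_command(
  increments=[
    {"offset":[0,0,0],"twist":[0,0,-0.084],"jaw":0},
    {"offset":[0,0,0],"twist":[0,0,-0.084],"jaw":0},
    {"offset":[0,0,0],"twist":[0,0,-0.084],"jaw":0},
  ],
)

```text
clock: 0.52
tool_pos: [0.1629, 0.6032, 0.2311]
eef_rot: [-0.0, 0.0, 1.0, -0.0]
force: [-1.1, -0.7, 0.5]
width: 0.0855
grip_force: 0.0
```

Call:
arm_command(
  increments=[
    {"offset":[-0.92,-0.88,0],"twist":[0,0,0],"jaw":0},
    {"offset":[-0.92,-0.88,0],"twist":[0,0,0],"jaw":0},
    {"offset":[-0.92,-0.88,0],"twist":[0,0,0],"jaw":0},
  ],
)

```text
clock: 0.9
tool_pos: [0.2574, 0.5129, 0.2314]
eef_rot: [0.0, 0.003, 1.0, -0.0]
force: [-0.2, -0.4, -0.0]
width: 0.0856
grip_force: 0.0
```

Call:
arm_command(
  increments=[
    {"offset":[-0.92,-0.88,0],"twist":[0,0,0],"jaw":0},
    {"offset":[-0.92,-0.88,0],"twist":[0,0,0],"jaw":0},
    {"offset":[-0.92,-0.88,0],"twist":[0,0,0],"jaw":0},
  ],
)

```text
clock: 1.27
tool_pos: [0.3492, 0.4255, 0.2313]
eef_rot: [0.0, 0.003, 1.0, -0.0]
force: [-0.5, 0.2, 0.7]
width: 0.0853
grip_force: 0.0
```

Call:
arm_command(
  increments=[
    {"offset":[-0.92,-0.88,0],"twist":[0,0,0],"jaw":0},
    {"offset":[-0.92,-0.88,0],"twist":[0,0,0],"jaw":0},
    {"offset":[-0.92,-0.88,0],"twist":[0,0,0],"jaw":0},
  ],
)

```text
clock: 1.65
tool_pos: [0.441, 0.338, 0.2312]
eef_rot: [0.0, 0.002, 1.0, -0.0]
force: [-0.4, 0.8, -0.3]
width: 0.0855
grip_force: 0.0
```

Call:
arm_command(
  increments=[
    {"offset":[-0.92,-0.88,0],"twist":[0,0,0],"jaw":0},
    {"offset":[-0.92,-0.88,0],"twist":[0,0,0],"jaw":0},
    {"offset":[-0.92,-0.88,0],"twist":[0,0,0],"jaw":0},
    {"offset":[-0.92,-0.88,0],"twist":[0,0,0],"jaw":0},
    {"offset":[-0.92,-0.88,0],"twist":[0,0,0],"jaw":0},
  ],
)

```text
clock: 2.28
tool_pos: [0.5299, 0.2529, 0.2313]
eef_rot: [-0.0, -0.001, 1.0, 0.0]
force: [0.3, 0.3, 0.5]
width: 0.0855
grip_force: 0.0
```

```bash
cat > snap.py <<'E'
import sys,pickle,cv2,numpy as np
from bench import arm,capture
n=sys.argv[1]; s=arm.sense(); c=capture("wrist")
cv2.imwrite(f"pics/{n}.png",c["img"][:,:,::-1]); pickle.dump((s,c),open(n+".pkl","wb"))
print(np.round(s["tool_pos"],4))
E
python3 snap.py w1
```

```text
[0.5299 0.2529 0.2313]
```

View pics/w1.png

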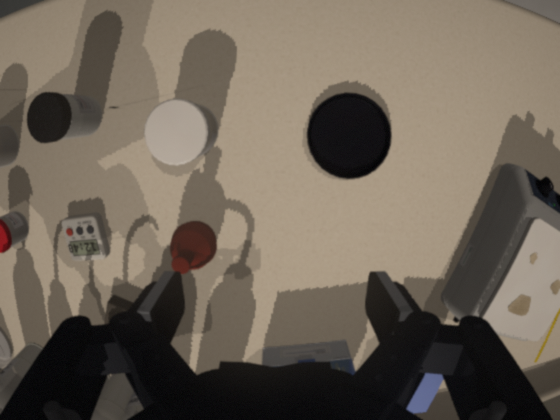

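Call:
arm_command(
  increments=[
    {"offset":[0,-0.8,0],"twist":[0,0,0],"jaw":0},
    {"offset":[0,-0.8,0],"twist":[0,0,0],"jaw":0},
  ],
)

```text
clock: 2.58
tool_pos: [0.5302, 0.1702, 0.2314]
eef_rot: [-0.0, -0.0, 1.0, -0.0]
force: [-0.1, 0.5, -0.0]
width: 0.0853
grip_force: 0.0
```

Call:
arm_command(
  increments=[
    {"offset":[0,-0.9,0],"twist":[0,0,0],"jaw":0},
    {"offset":[0,-0.9,0],"twist":[0,0,0],"jaw":0},
    {"offset":[0,-0.9,0],"twist":[0,0,0],"jaw":0},
    {"offset":[0,-0.9,0],"twist":[0,0,0],"jaw":0},
  ],
)

```text
clock: 3.08
tool_pos: [0.5309, 0.0825, 0.2314]
eef_rot: [0.0, -0.0, 1.0, 0.0]
force: [-0.1, -0.2, -0.2]
width: 0.0852
grip_force: 0.0
```

```bash
python3 snap.py w2
```

```text
[0.5309 0.0825 0.2314]
```

Call:
arm_command(
  increments=[
    {"offset":[-0.3,-0.9,0],"twist":[0,0,0],"jaw":0},
    {"offset":[-0.3,-0.9,0],"twist":[0,0,0],"jaw":0},
  ],
)

```text
clock: 3.38
tool_pos: [0.5619, -0.0091, 0.2313]
eef_rot: [0.0, -0.001, 1.0, -0.0]
force: [-0.2, 1.0, -0.1]
width: 0.0853
grip_force: 0.0
```

Call:
arm_command(
  increments=[
    {"offset":[-0.3,-0.9,0],"twist":[0,0,0],"jaw":0},
    {"offset":[-0.3,-0.9,0],"twist":[0,0,0],"jaw":0},
    {"offset":[-0.3,-0.9,0],"twist":[0,0,0],"jaw":0},
    {"offset":[-0.3,-0.9,0],"twist":[0,0,0],"jaw":0},
  ],
)

```text
clock: 3.88
tool_pos: [0.591, -0.0972, 0.2311]
eef_rot: [-0.0, -0.001, 1.0, 0.0]
force: [-0.2, 0.6, -0.0]
width: 0.0856
grip_force: 0.0
```

```bash
python3 snap.py w3
```

```text
[ 0.591  -0.0972  0.2311]
```

Call:
arm_command(
  increments=[
    {"offset":[0.3,-0.9,0],"twist":[0,0,0],"jaw":0},
    {"offset":[0.3,-0.9,0],"twist":[0,0,0],"jaw":0},
  ],
)

```text
clock: 4.18
tool_pos: [0.5604, -0.1888, 0.2314]
eef_rot: [-0.0, -0.001, 1.0, -0.0]
force: [0.4, 0.1, 0.2]
width: 0.0853
grip_force: 0.0
```

Call:
arm_command(
  increments=[
    {"offset":[0.2,-0.8,0],"twist":[0,0,0],"jaw":0},
    {"offset":[0.2,-0.8,0],"twist":[0,0,0],"jaw":0},
    {"offset":[0.2,-0.8,0],"twist":[0,0,0],"jaw":0},
    {"offset":[0.2,-0.8,0],"twist":[0,0,0],"jaw":0},
  ],
)

```text
clock: 4.68
tool_pos: [0.5414, -0.2669, 0.2313]
eef_rot: [-0.0, -0.001, 1.0, 0.0]
force: [0.6, -0.5, 0.2]
width: 0.0854
grip_force: 0.0
```

```bash
python3 snap.py w4; python3 -c "
import cv2,numpy as np
I=[cv2.resize(cv2.imread(f'pics/w{i}.png'),(400,300)) for i in (2,3,4)]
cv2.imwrite('pics/m1.png',np.vstack([np.hstack(I[:2]),np.hstack([I[2],I[2]*0])]))"
```

```text
[ 0.5414 -0.2669  0.2313]
```

View pics/m1.png

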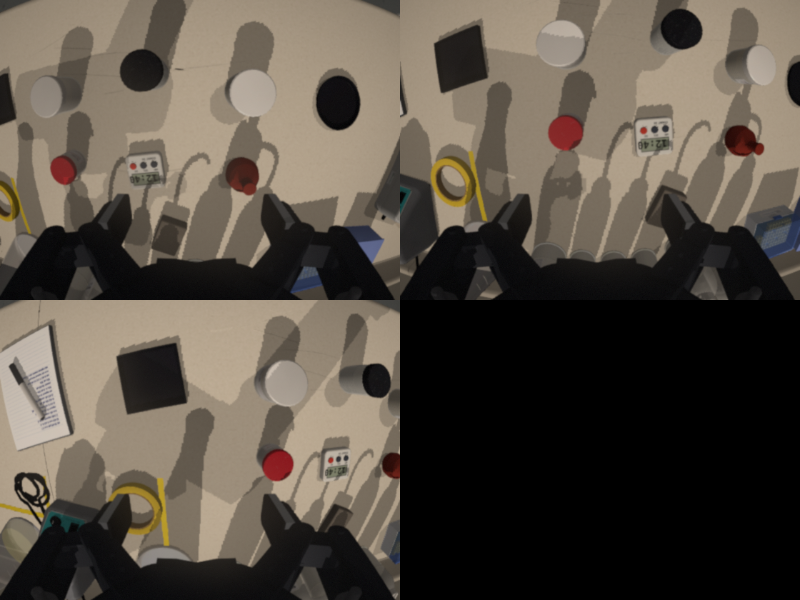

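The four wrist views show all jars and trays clearly (e.g. w1: wide A (178,132), round tray (348,135); w4: square tray ~(213,109), wide B ~(400,116), short ~(389,231)). I'll segment around these seeds.

```bash
cat > meas.py <<'E'
from h import *
def mask(img,kind):
    H,S,V=[x.astype(int) for x in cv2.split(cv2.cvtColor(cv2.GaussianBlur(img,(3,3),0),cv2.COLOR_RGB2HSV))]
    return {"black":V<60,"red":((H<8)|(H>172))&(S>140),"white":(S<38)&(V>60)}[kind].astype(np.uint8)
def blob(img,kind,seed):
    m=cv2.morphologyEx(mask(img,kind),cv2.MORPH_OPEN,np.ones((5,5)))
    n,l,st,ce=cv2.connectedComponentsWithStats(m)
    i=l[int(seed[1]),int(seed[0])]
    if i==0: return None
    c=max(cv2.findContours((l==i).astype(np.uint8),cv2.RETR_EXTERNAL,cv2.CHAIN_APPROX_NONE)[0],key=len)
    return cv2.convexHull(c)[:,0,:].astype(float), c[:,0,:].astype(float)
def circle(p):
    A=np.c_[2*p,np.ones(len(p))];x=np.linalg.lstsq(A,(p**2).sum(1),rcond=None)[0]
    r=np.sqrt(x[2]+x[0]**2+x[1]**2); return x[:2],r,np.abs(np.linalg.norm(p-x[:2],axis=1)-r).max()
E
cat > run1.py <<'E'
from meas import *
D={i:pickle.load(open(f"w{i}.pkl","rb")) for i in (1,2,3,4)}
k=1.4
Q={"wideA":("white",.072,{1:(178,132),2:(252*k,92*k)}),"wideB":("white",.072,{3:(160*k,50*k),4:(286*k,83*k)}),
"tall":("black",.09,{2:(142*k,70*k),3:(281*k,30*k)}),"short":("red",.055,{3:(166*k,133*k),4:(278*k,165*k)}),
"round":("black",.012,{1:(348,135),2:(338*k,103*k)}),"square":("black",.012,{3:(61*k,58*k),4:(152*k,78*k)})}
vis={i:D[i][1]["img"][:,:,::-1].copy() for i in D}
for n,(kind,z,v) in Q.items():
    vw=[]
    for i,sd in v.items():
        s,c=D[i]; b=blob(c["img"],kind,sd)
        if b is None: print(n,i,"none",cv2.cvtColor(c["img"],cv2.COLOR_RGB2HSV)[int(sd[1]),int(sd[0])]); continue
        cv2.polylines(vis[i],[b[0].astype(int)],True,(0,255,0),1)
        w=onplane(c,b[0] if n!="square" else b[1],z,s)[:,:2]
        if n=="square":
            r=cv2.minAreaRect((w*1000).astype(np.float32)); print(n,i,np.round(r[0],1),np.round(r[1],1),round(r[2],1)); m=np.array(r[0])/1000
        else:
            m,r,e=circle(w); print(n,i,m.round(4),"diam",round(2*r,4),"res",round(e,4))
        vw.append(rays(c,project(c,[*m,z],s),s))
    if len(vw)==2: x,e=tri(vw); print("   tri",x.round(4),np.round(e,4))
cv2.imwrite("pics/m2.png",np.vstack([np.hstack([cv2.resize(vis[i],(400,300)) for i in r]) for r in((1,2),(3,4))]))
E
python3 run1.py
```

```text
wideA 1 [0.4621 0.1583] diam 0.0629 res 0.0025
wideA 2 [0.4619 0.1548] diam 0.0634 res 0.0009
   tri [0.4621 0.1563 0.0657] [0.0001 0.0001]
wideB 3 [ 0.4577 -0.1439] diam 0.0639 res 0.002
wideB 4 [ 0.4569 -0.1534] diam 0.07 res 0.0055
   tri [ 0.4553 -0.1467  0.0553] [0.001 0.001]
tall 2 [0.4337 0.0148] diam 0.0536 res 0.001
tall 3 [0.4355 0.0083] diam 0.0553 res 0.0018
   tri [0.4326 0.0123 0.0795] [0.0002 0.0002]
short 3 [ 0.5792 -0.1418] diam 0.0479 res 0.0009
short 4 [ 0.5781 -0.1449] diam 0.0494 res 0.0011
   tri [ 0.5803 -0.1426  0.0489] [0.0001 0.0001]
round 1 [0.4679 0.3358] diam 0.0969 res 0.0007
round 2 [0.4679 0.3335] diam 0.0976 res 0.0014
   tri [0.468  0.3369 0.0072] [0. 0.]
square 3 [ 451.6 -335.3] [ 97.1 100.9] 9.4
square 4 [ 451.  -338.5] [95.5 96.5] 9.5
   tri [ 0.4505 -0.3398  0.0052] [0.0001 0.0001]
```

View pics/m2.png

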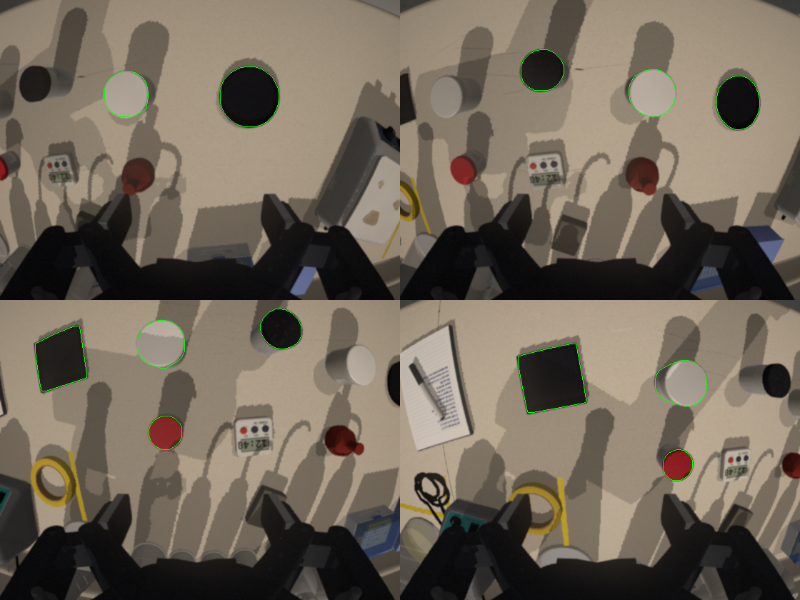

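Call:
arm_command(
  increments=[
    {"offset":[0,-0.73,0],"twist":[0,0,0],"jaw":0},
    {"offset":[0,-0.73,0],"twist":[0,0,0],"jaw":0},
    {"offset":[0,-0.73,0],"twist":[0,0,0],"jaw":0},
    {"offset":[0,-0.73,0],"twist":[0,0,0],"jaw":0},
  ],
)

```text
clock: 5.22
tool_pos: [0.5413, -0.34, 0.2313]
eef_rot: [-0.0, -0.001, 1.0, 0.0]
force: [0.1, 0.6, 0.3]
width: 0.0855
grip_force: 0.0
```

```bash
python3 snap.py w5
```

```text
[ 0.5413 -0.34    0.2313]
```

Call:
arm_command(
  increments=[
    {"offset":[0,0.97,0],"twist":[0,0,0],"jaw":0},
    {"offset":[0,0.97,0],"twist":[0,0,0],"jaw":0},
  ],
)

```text
clock: 5.52
tool_pos: [0.5407, -0.2414, 0.2314]
eef_rot: [-0.0, -0.001, 1.0, 0.0]
force: [0.6, -0.3, 0.9]
width: 0.0851
grip_force: 0.0
```

Call:
arm_command(
  increments=[
    {"offset":[-0.3,0.97,0],"twist":[0,0,0],"jaw":0},
    {"offset":[-0.3,0.97,0],"twist":[0,0,0],"jaw":0},
    {"offset":[-0.3,0.97,0],"twist":[0,0,0],"jaw":0},
    {"offset":[-0.3,0.97,0],"twist":[0,0,0],"jaw":0},
  ],
)

```text
clock: 6.02
tool_pos: [0.5709, -0.1472, 0.2314]
eef_rot: [-0.0, -0.001, 1.0, -0.0]
force: [-0.9, -1.1, -0.1]
width: 0.0853
grip_force: 0.0
```

```bash
python3 snap.py w6; cat > run2.py <<'E'
from meas import *
def one(i,n,kind,z,X):
    s,c=pickle.load(open(f"w{i}.pkl","rb")); sd=project(c,[*X,z],s)[0]; b=blob(c["img"],kind,sd)
    if b is None: print(n,"none at",sd); return
    w=onplane(c,b[1],z,s)[:,:2]
    if n=="square":
        r=cv2.minAreaRect((w*1000).astype(np.float32)); print(n,np.round(r[0],1),np.round(r[1],1),round(r[2],1))
    else:
        m,r,e=circle(w); print(n,m.round(4),"diam",round(2*r,4),"res",round(e,4),"px",sd.round())
E
python3 - <<'E'
from run2 import *
one(5,"square","black",.012,(.4505,-.34))
one(5,"square","black",.003,(.4505,-.34))
one(6,"wideB","white",.072,(.457,-.146))
one(6,"short","red",.055,(.58,-.143))
E
```

```text
[ 0.5709 -0.1472  0.2314]
square [ 451.2 -339.6] [95.7 95.7] 9.5
square [ 450.7 -339.5] [98.1 98.1] 9.5
wideB [ 0.4563 -0.1454] diam 0.0616 res 0.0008 px [277.  80.]
short [ 0.5789 -0.1427] diam 0.0473 res 0.0014 px [280. 206.]
```

Call:
arm_command(
  increments=[
    {"offset":[1,0.017,0.3],"twist":[0,0,0],"jaw":0},
    {"offset":[1,0.017,0.3],"twist":[0,0,0],"jaw":0},
  ],
)

```text
clock: 6.32
tool_pos: [0.4685, -0.1462, 0.2006]
eef_rot: [-0.001, 0.001, 1.0, 0.0]
force: [-0.1, 0.0, -0.0]
width: 0.085
grip_force: 0.0
```

Call:
arm_command(
  increments=[
    {"offset":[0.144,0,0.4],"twist":[0,0,0],"jaw":0},
    {"offset":[0.144,0,0.8],"twist":[0,0,0],"jaw":0},
    {"offset":[0.144,0,0.8],"twist":[0,0,0],"jaw":0},
    {"offset":[0.144,0,0.8],"twist":[0,0,0],"jaw":0},
  ],
)

```text
clock: 6.82
tool_pos: [0.4572, -0.1466, 0.1224]
eef_rot: [0.0, 0.0, 1.0, -0.0]
force: [0.4, 0.0, 0.1]
width: 0.0852
grip_force: 0.0
```

Call:
arm_command(
  increments=[
    {"offset":[0,0,0.3],"twist":[0,0,0],"jaw":0},
    {"offset":[0,0,0.6],"twist":[0,0,0],"jaw":0},
    {"offset":[0,0,0.79],"twist":[0,0,0],"jaw":0},
    {"offset":[0,0,0.79],"twist":[0,0,0],"jaw":0},
    {"offset":[0,0,0.79],"twist":[0,0,0],"jaw":0},
  ],
)

```text
clock: 7.45
tool_pos: [0.4576, -0.1464, 0.0436]
eef_rot: [0.001, -0.0, 1.0, -0.0]
force: [0.3, 0.3, 1.1]
width: 0.0853
grip_force: 0.0
```

Call:
arm_command(
  increments=[
    {"offset":[0,0,0],"twist":[0,0,0],"jaw":0.5},
    {"offset":[0,0,0],"twist":[0,0,0],"jaw":0.5},
    {"offset":[0,0,0],"twist":[0,0,0],"jaw":0.5},
    {"offset":[0,0,0],"twist":[0,0,0],"jaw":0.5},
    {"offset":[0,0,0],"twist":[0,0,0],"jaw":0.5},
    {"offset":[0,0,0],"twist":[0,0,0],"jaw":0.5},
  ],
  newtons=40,
)

```text
clock: 8.2
tool_pos: [0.4573, -0.1461, 0.0435]
eef_rot: [0.001, -0.0, 1.0, -0.0]
force: [-1.7, 0.7, 18.3]
width: 0.0639
grip_force: 39.4
```

```bash
python3 - <<'E'
from bench import arm,capture
import cv2
c=capture("wrist")["img"];d=capture("side")["img"]
import numpy as np
cv2.imwrite("pics/g1.png",np.hstack([c[:,:,::-1][150:420,100:480],cv2.resize(d[150:285,190:380],None,fx=2,fy=2)[:270,:380,::-1]]))
s=arm.sense();print(s["width"],s["grip_force"],s["force"],s["tool_pos"])
E
```

```text
0.06396174917190191 39.391992688179016 [-2.05399608  0.3388244  17.83625925] [ 0.45726809 -0.1461319   0.04351621]
```

View pics/g1.png

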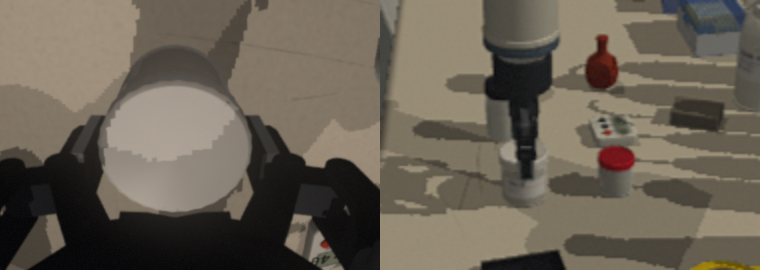

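Call:
arm_command(
  increments=[
    {"offset":[0,0,-0.25],"twist":[0,0,0],"jaw":0.5},
    {"offset":[0,0,-0.5],"twist":[0,0,0],"jaw":0.5},
    {"offset":[0,0,-0.5],"twist":[0,0,0],"jaw":0.5},
  ],
)

```text
clock: 8.68
tool_pos: [0.4576, -0.1463, 0.094]
eef_rot: [0.002, -0.0, 1.0, -0.001]
force: [-0.2, 0.4, -1.3]
width: 0.0641
grip_force: 45.0
```

Call:
arm_command(
  increments=[
    {"offset":[0.03,-0.4,0],"twist":[0,0,0],"jaw":0.5},
    {"offset":[0.03,-0.97,0],"twist":[0,0,0],"jaw":0.5},
    {"offset":[0.03,-0.97,0],"twist":[0,0,0],"jaw":0.5},
  ],
)

```text
clock: 9.05
tool_pos: [0.4539, -0.2463, 0.0918]
eef_rot: [0.001, 0.002, 1.0, -0.001]
force: [0.6, -0.3, -1.3]
width: 0.064
grip_force: 45.1
```

Call:
arm_command(
  increments=[
    {"offset":[0.03,-0.55,0],"twist":[0,0,0],"jaw":0.5},
    {"offset":[0.03,-0.97,0],"twist":[0,0,0],"jaw":0.5},
    {"offset":[0.03,-0.97,0],"twist":[0,0,0],"jaw":0.5},
    {"offset":[0.03,-0.97,0],"twist":[0,0,0],"jaw":0.5},
    {"offset":[0.03,-0.97,0],"twist":[0,0,0],"jaw":0.5},
  ],
)

```text
clock: 9.68
tool_pos: [0.4505, -0.3386, 0.092]
eef_rot: [-0.0, -0.001, 1.0, 0.0]
force: [-0.2, -0.2, -1.8]
width: 0.0634
grip_force: 45.2
```

```bash
python3 - <<'E'
from bench import arm,capture
import cv2
c=capture("wrist")["img"];d=capture("scene")["img"]
import numpy as np
cv2.imwrite("pics/g2.png",np.hstack([c[:,:,::-1][150:420,100:480],cv2.resize(d[250:385,240:430],None,fx=2,fy=2)[:270,:380,::-1]]))
s=arm.sense();print(s["width"],s["grip_force"],s["force"],s["tool_pos"],s["eef_rot"])
E
```

```text
0.06387136553240336 45.18842160701752 [ 0.75975111 -0.43125622 -1.13477898] [ 0.45069863 -0.33893592  0.09221204] [-1.68838622e-04 -5.51103447e-04  9.99999818e-01  1.76662291e-04]
```

View pics/g2.png

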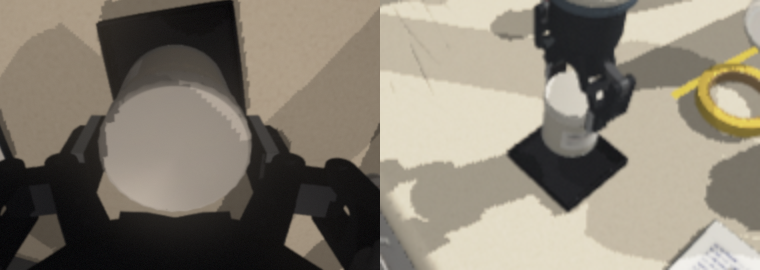

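Call:
arm_command(
  increments=[
    {"offset":[0,-0.01,0.25],"twist":[0,0,0],"jaw":0.5},
    {"offset":[0,-0.01,0.4],"twist":[0,0,0],"jaw":0.5},
    {"offset":[0,-0.01,0.42],"twist":[0,0,0],"jaw":0.5},
    {"offset":[0,-0.01,0.44],"twist":[0,0,0],"jaw":0.5},
    {"offset":[0,-0.01,0.45],"twist":[0,0,0],"jaw":0.5},
    {"offset":[0,-0.01,0.45],"twist":[0,0,0],"jaw":0.5},
  ],
)

```text
clock: 10.52
tool_pos: [0.4508, -0.341, 0.0476]
eef_rot: [0.0, -0.0, 1.0, -0.0]
force: [0.1, 0.4, -0.6]
width: 0.0637
grip_force: 45.2
```

Call:
arm_command(
  increments=[
    {"offset":[0,0.005,0.01],"twist":[0,0,0],"jaw":0.5},
    {"offset":[0,0.005,0.015],"twist":[0,0,0],"jaw":0.5},
    {"offset":[0,0.005,0.015],"twist":[0,0,0],"jaw":0.5},
  ],
)

```text
clock: 10.9
tool_pos: [0.4508, -0.3407, 0.0466]
eef_rot: [0.0, -0.0, 1.0, -0.0]
force: [-3.2, 1.4, 13.2]
width: 0.0637
grip_force: 46.7
```

Call:
arm_command(
  increments=[
    {"offset":[0,0,0],"twist":[0,0,0],"jaw":0.25},
    {"offset":[0,0,0],"twist":[0,0,0],"jaw":0},
    {"offset":[0,0,0],"twist":[0,0,0],"jaw":0},
    {"offset":[0,0,0],"twist":[0,0,0],"jaw":0},
    {"offset":[0,0,-0.2],"twist":[0,0,0],"jaw":0},
    {"offset":[0,0,-0.6],"twist":[0,0,0],"jaw":0},
    {"offset":[0,0,-1],"twist":[0,0,0],"jaw":0},
  ],
)

```text
clock: 11.78
tool_pos: [0.4504, -0.3402, 0.1467]
eef_rot: [-0.0, -0.0, 1.0, 0.0]
force: [0.3, -0.4, -0.6]
width: 0.0853
grip_force: 0.0
```

Call:
arm_command(
  increments=[
    {"offset":[-0.9,0,-0.85],"twist":[0,0,0],"jaw":0},
    {"offset":[-0.9,0,-0.85],"twist":[0,0,0],"jaw":0},
    {"offset":[-0.9,0,-0.85],"twist":[0,0,0],"jaw":0},
    {"offset":[-0.9,0,-0.85],"twist":[0,0,0],"jaw":0},
    {"offset":[-0.9,0,-0.85],"twist":[0,0,0],"jaw":0},
  ],
)

```text
clock: 12.4
tool_pos: [0.5394, -0.34, 0.2295]
eef_rot: [-0.001, 0.0, 1.0, 0.001]
force: [0.2, 0.2, 0.3]
width: 0.0855
grip_force: 0.0
```

```bash
python3 snap.py w7; python3 - <<'E'
from run2 import *
one(7,"wideB","white",.075,(.4508,-.3407))
one(7,"wideB","white",.075,(.455,-.335))
E
```

```text
[ 0.5394 -0.34    0.2295]
wideB [ 0.4499 -0.342 ] diam 0.0644 res 0.0006 px [275. 107.]
wideB [ 0.4499 -0.342 ] diam 0.0644 res 0.0006 px [281. 111.]
```

View pics/w7.png

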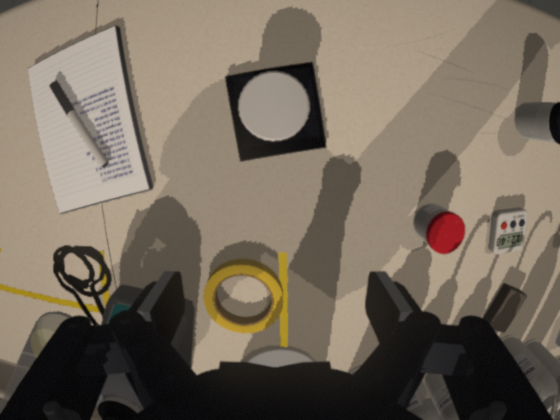

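Call:
arm_command(
  increments=[
    {"offset":[0,1,0],"twist":[0,0,0],"jaw":0},
    {"offset":[0,1,0],"twist":[0,0,0],"jaw":0},
  ],
)

```text
clock: 12.7
tool_pos: [0.5394, -0.2385, 0.23]
eef_rot: [-0.001, 0.0, 1.0, 0.001]
force: [0.2, 0.5, 0.8]
width: 0.0855
grip_force: 0.0
```

Call:
arm_command(
  increments=[
    {"offset":[0,1,0],"twist":[0,0,0],"jaw":0},
    {"offset":[0,1,0],"twist":[0,0,0],"jaw":0},
  ],
)

```text
clock: 12.95
tool_pos: [0.5394, -0.1382, 0.2302]
eef_rot: [-0.001, -0.0, 1.0, 0.0]
force: [0.2, -0.6, 0.2]
width: 0.0857
grip_force: 0.0
```

Call:
arm_command(
  increments=[
    {"offset":[0,1,0],"twist":[0,0,0],"jaw":0},
    {"offset":[0,1,0],"twist":[0,0,0],"jaw":0},
  ],
)

```text
clock: 13.2
tool_pos: [0.5395, -0.0383, 0.2303]
eef_rot: [-0.001, -0.0, 1.0, 0.0]
force: [0.5, 0.0, -0.6]
width: 0.0854
grip_force: 0.0
```

Call:
arm_command(
  increments=[
    {"offset":[0,1,0],"twist":[0,0,0],"jaw":0},
    {"offset":[0,1,0],"twist":[0,0,0],"jaw":0},
  ],
)

```text
clock: 13.45
tool_pos: [0.5396, 0.0616, 0.2303]
eef_rot: [-0.001, -0.0, 1.0, 0.0]
force: [0.5, -0.3, 0.1]
width: 0.0855
grip_force: 0.0
```

Call:
arm_command(
  increments=[
    {"offset":[0,0.96,0],"twist":[0,0,0],"jaw":0},
    {"offset":[0,0.96,0],"twist":[0,0,0],"jaw":0},
    {"offset":[0,0.96,0],"twist":[0,0,0],"jaw":0},
    {"offset":[0,0.96,0],"twist":[0,0,0],"jaw":0},
  ],
)

```text
clock: 13.95
tool_pos: [0.5402, 0.155, 0.2304]
eef_rot: [-0.0, 0.0, 1.0, -0.0]
force: [-0.2, 0.4, -0.1]
width: 0.0848
grip_force: 0.0
```

```bash
python3 snap.py w8
```

```text
[0.5402 0.155  0.2304]
```

Call:
arm_command(
  increments=[
    {"offset":[0,0.9,0],"twist":[0,0,0],"jaw":0},
    {"offset":[0,0.9,0],"twist":[0,0,0],"jaw":0},
  ],
)

```text
clock: 14.25
tool_pos: [0.5407, 0.2464, 0.2307]
eef_rot: [-0.0, 0.001, 1.0, 0.0]
force: [0.3, 0.0, 0.3]
width: 0.0851
grip_force: 0.0
```

Call:
arm_command(
  increments=[
    {"offset":[0,0.9,0],"twist":[0,0,0],"jaw":0},
    {"offset":[0,0.9,0],"twist":[0,0,0],"jaw":0},
    {"offset":[0,0.9,0],"twist":[0,0,0],"jaw":0},
    {"offset":[0,0.9,0],"twist":[0,0,0],"jaw":0},
  ],
)

```text
clock: 14.75
tool_pos: [0.5408, 0.3342, 0.2306]
eef_rot: [-0.0, 0.0, 1.0, -0.0]
force: [-0.4, -0.1, -0.3]
width: 0.0852
grip_force: 0.0
```

```bash
python3 snap.py w9; python3 - <<'E'
from run2 import *
one(8,"wideA","white",.072,(.462,.156))
one(9,"round","black",.012,(.468,.337))
one(9,"wideA","white",.072,(.462,.156))
E
```

```text
[0.5408 0.3342 0.2306]
wideA [0.4621 0.1565] diam 0.0614 res 0.001 px [277. 118.]
round [0.4679 0.3363] diam 0.0956 res 0.0009 px [278. 124.]
wideA [0.4624 0.159 ] diam 0.0624 res 0.0029 px [ 99. 127.]
```

Call:
arm_command(
  increments=[
    {"offset":[0.39,-0.9,0],"twist":[0,0,0],"jaw":0},
    {"offset":[0.39,-0.9,0],"twist":[0,0,0],"jaw":0},
  ],
)

```text
clock: 15.05
tool_pos: [0.5004, 0.2426, 0.2307]
eef_rot: [-0.0, 0.001, 1.0, -0.0]
force: [0.4, 0.7, 1.0]
width: 0.0856
grip_force: 0.0
```

Call:
arm_command(
  increments=[
    {"offset":[0.39,-0.87,0],"twist":[0,0,0],"jaw":0},
    {"offset":[0.39,-0.87,0.4],"twist":[0,0,0],"jaw":0},
    {"offset":[0.39,-0.87,1],"twist":[0,0,0],"jaw":0},
    {"offset":[0.39,-0.87,1],"twist":[0,0,0],"jaw":0},
    {"offset":[0.39,-0.87,1],"twist":[0,0,0],"jaw":0},
  ],
)

```text
clock: 15.68
tool_pos: [0.4635, 0.1585, 0.1324]
eef_rot: [0.001, 0.0, 1.0, 0.0]
force: [0.3, -0.1, -0.2]
width: 0.0852
grip_force: 0.0
```

Call:
arm_command(
  increments=[
    {"offset":[0,0,0.35],"twist":[0,0,0],"jaw":0},
    {"offset":[0,0,0.7],"twist":[0,0,0],"jaw":0},
    {"offset":[0,0,0.87],"twist":[0,0,0],"jaw":0},
    {"offset":[0,0,0.87],"twist":[0,0,0],"jaw":0},
    {"offset":[0,0,0.87],"twist":[0,0,0],"jaw":0},
  ],
)

```text
clock: 16.3
tool_pos: [0.4639, 0.159, 0.0455]
eef_rot: [0.001, -0.0, 1.0, 0.0]
force: [-0.1, -0.1, -0.6]
width: 0.0852
grip_force: 0.0
```

Call:
arm_command(
  increments=[
    {"offset":[0.01,-0.01,0.02],"twist":[0,0,0],"jaw":0.5},
    {"offset":[0.01,-0.01,0.02],"twist":[0,0,0],"jaw":0.5},
    {"offset":[0.01,-0.01,0.02],"twist":[0,0,0],"jaw":0.5},
    {"offset":[0.01,-0.01,0.02],"twist":[0,0,0],"jaw":0.5},
    {"offset":[0.01,-0.01,0.02],"twist":[0,0,0],"jaw":0.5},
    {"offset":[0.01,-0.01,0.02],"twist":[0,0,0],"jaw":0.5},
  ],
)

```text
clock: 17.05
tool_pos: [0.4621, 0.1578, 0.0428]
eef_rot: [0.001, -0.0, 1.0, 0.0]
force: [-1.5, 0.4, 13.6]
width: 0.0641
grip_force: 40.6
```

Call:
arm_command(
  increments=[
    {"offset":[0,0,-0.25],"twist":[0,0,0],"jaw":0.5},
    {"offset":[0,0,-0.5],"twist":[0,0,0],"jaw":0.5},
    {"offset":[0,0,-0.5],"twist":[0,0,0],"jaw":0.5},
  ],
)

```text
clock: 17.42
tool_pos: [0.4626, 0.1578, 0.0935]
eef_rot: [0.002, -0.0, 1.0, 0.0]
force: [-0.4, -0.9, -1.3]
width: 0.064
grip_force: 44.4
```

Call:
arm_command(
  increments=[
    {"offset":[-0.03,0.4,0],"twist":[0,0,0],"jaw":0.5},
    {"offset":[-0.03,0.9,0],"twist":[0,0,0],"jaw":0.5},
    {"offset":[-0.03,0.9,0],"twist":[0,0,0],"jaw":0.5},
  ],
)

```text
clock: 17.8
tool_pos: [0.4644, 0.2502, 0.0912]
eef_rot: [0.0, -0.001, 1.0, 0.0]
force: [0.4, 0.5, -0.8]
width: 0.0638
grip_force: 44.6
```

Call:
arm_command(
  increments=[
    {"offset":[-0.03,0.5,0],"twist":[0,0,0],"jaw":0.5},
    {"offset":[-0.03,0.89,0],"twist":[0,0,0],"jaw":0.5},
    {"offset":[-0.03,0.89,0],"twist":[0,0,0],"jaw":0.5},
    {"offset":[-0.03,0.89,0],"twist":[0,0,0],"jaw":0.5},
    {"offset":[-0.03,0.89,0],"twist":[0,0,0],"jaw":0.5},
  ],
)

```text
clock: 18.42
tool_pos: [0.4675, 0.3354, 0.0915]
eef_rot: [-0.0, 0.0, 1.0, -0.0]
force: [0.6, -0.4, -1.0]
width: 0.064
grip_force: 44.7
```

Call:
arm_command(
  increments=[
    {"offset":[-0.01,0.02,0.25],"twist":[0,0,0],"jaw":0.5},
    {"offset":[-0.01,0.02,0.38],"twist":[0,0,0],"jaw":0.5},
    {"offset":[-0.01,0.02,0.42],"twist":[0,0,0],"jaw":0.5},
    {"offset":[-0.01,0.02,0.44],"twist":[0,0,0],"jaw":0.5},
    {"offset":[-0.01,0.02,0.45],"twist":[0,0,0],"jaw":0.5},
    {"offset":[-0.01,0.02,0.45],"twist":[0,0,0],"jaw":0.5},
  ],
)

```text
clock: 19.18
tool_pos: [0.4688, 0.3387, 0.0471]
eef_rot: [0.0, -0.0, 1.0, 0.0]
force: [-0.2, 0.1, -0.1]
width: 0.0638
grip_force: 44.7
```

Touching now; a hair lower and release, then look.

Call:
arm_command(
  increments=[
    {"offset":[0,-0.01,0.008],"twist":[0,0,0],"jaw":0.5},
    {"offset":[0,-0.01,0.008],"twist":[0,0,0],"jaw":0.5},
    {"offset":[0,-0.01,0.008],"twist":[0,0,0],"jaw":0.25},
    {"offset":[0,-0.01,0.008],"twist":[0,0,0],"jaw":0},
    {"offset":[0,-0.01,0.008],"twist":[0,0,0],"jaw":0},
    {"offset":[0,-0.01,0.008],"twist":[0,0,0],"jaw":0},
    {"offset":[0,-0.01,-0.2],"twist":[0,0,0],"jaw":0},
    {"offset":[0,-0.01,-0.6],"twist":[0,0,0],"jaw":0},
    {"offset":[0,-0.01,-1],"twist":[0,0,0],"jaw":0},
  ],
)

```text
clock: 20.3
tool_pos: [0.4684, 0.3374, 0.1477]
eef_rot: [-0.0, -0.0, 1.0, -0.0]
force: [0.8, -0.0, -0.6]
width: 0.0855
grip_force: 0.0
```

Call:
arm_command(
  increments=[
    {"offset":[-0.8,0,-0.85],"twist":[0,0,0],"jaw":0},
    {"offset":[-0.8,0,-0.85],"twist":[0,0,0],"jaw":0},
    {"offset":[-0.8,0,-0.85],"twist":[0,0,0],"jaw":0},
    {"offset":[-0.8,0,-0.85],"twist":[0,0,0],"jaw":0},
    {"offset":[-0.8,0,-0.85],"twist":[0,0,0],"jaw":0},
  ],
)

```text
clock: 20.92
tool_pos: [0.5473, 0.3374, 0.2305]
eef_rot: [-0.001, -0.0, 1.0, -0.001]
force: [0.1, -0.2, 0.0]
width: 0.0853
grip_force: 0.0
```

```bash
python3 snap.py w10; python3 - <<'E'
from run2 import *
one(10,"wideA","white",.076,(.468,.338))
E
```

```text
[0.5473 0.3374 0.2305]
wideA [0.4689 0.3371] diam 0.0646 res 0.0009 px [277. 117.]
```

View pics/w10.png

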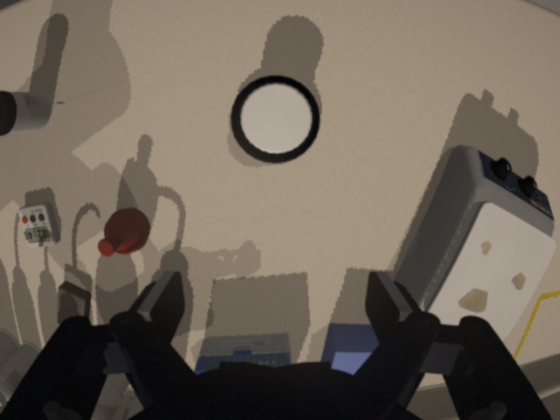

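Call:
arm_command(
  increments=[
    {"offset":[0.1,-1,0],"twist":[0,0,0],"jaw":0},
    {"offset":[0.1,-1,0],"twist":[0,0,0],"jaw":0},
  ],
)

```text
clock: 21.22
tool_pos: [0.5373, 0.2359, 0.231]
eef_rot: [-0.001, -0.0, 1.0, -0.0]
force: [0.8, -0.8, -0.0]
width: 0.0858
grip_force: 0.0
```

Call:
arm_command(
  increments=[
    {"offset":[0.1,-1,0],"twist":[0,0,0],"jaw":0},
    {"offset":[0.1,-1,0],"twist":[0,0,0],"jaw":0},
  ],
)

```text
clock: 21.48
tool_pos: [0.5273, 0.1356, 0.2313]
eef_rot: [-0.001, 0.0, 1.0, -0.0]
force: [0.4, 0.3, 0.0]
width: 0.0856
grip_force: 0.0
```

Call:
arm_command(
  increments=[
    {"offset":[0.1,-1,0],"twist":[0,0,0],"jaw":0},
    {"offset":[0.1,-1,0],"twist":[0,0,0],"jaw":0},
  ],
)

```text
clock: 21.72
tool_pos: [0.5174, 0.0357, 0.2313]
eef_rot: [-0.001, 0.0, 1.0, -0.0]
force: [-0.1, 0.6, 0.1]
width: 0.0853
grip_force: 0.0
```

Call:
arm_command(
  increments=[
    {"offset":[0,-0.25,0],"twist":[0,0,0],"jaw":0},
    {"offset":[0,-0.25,0],"twist":[0,0,0],"jaw":0},
    {"offset":[0,-0.25,0],"twist":[0,0,0],"jaw":0},
    {"offset":[0,-0.25,0],"twist":[0,0,0],"jaw":0},
  ],
)

```text
clock: 22.22
tool_pos: [0.5185, 0.0135, 0.2316]
eef_rot: [-0.0, -0.001, 1.0, 0.0]
force: [-0.5, 1.4, -0.7]
width: 0.0853
grip_force: 0.0
```

```bash
python3 snap.py w11; python3 - <<'E'
from run2 import *
one(11,"tall","black",.09,(.434,.012))
one(11,"short","red",.055,(.58,-.143))
E
```

```text
[0.5185 0.0135 0.2316]
tall [0.4332 0.0123] diam 0.0515 res 0.0008 px [274. 110.]
short [ 0.5782 -0.1403] diam 0.0481 res 0.0014 px [137. 251.]
```

Call:
arm_command(
  increments=[
    {"offset":[0.85,-0.005,0.2],"twist":[0,0,0],"jaw":0},
    {"offset":[0.85,-0.005,0.5],"twist":[0,0,0],"jaw":0},
    {"offset":[0.85,-0.005,0.8],"twist":[0,0,0],"jaw":0},
    {"offset":[0.85,-0.005,0.8],"twist":[0,0,0],"jaw":0},
    {"offset":[0.85,-0.005,0.8],"twist":[0,0,0],"jaw":0},
  ],
)

```text
clock: 22.9
tool_pos: [0.4344, 0.0123, 0.1526]
eef_rot: [0.0, -0.0, 1.0, -0.0]
force: [0.4, -0.5, 0.8]
width: 0.0853
grip_force: 0.0
```

Call:
arm_command(
  increments=[
    {"offset":[0,0,0.35],"twist":[0,0,0],"jaw":0},
    {"offset":[0,0,0.7],"twist":[0,0,0],"jaw":0},
    {"offset":[0,0,0.92],"twist":[0,0,0],"jaw":0},
    {"offset":[0,0,0.92],"twist":[0,0,0],"jaw":0},
    {"offset":[0,0,0.92],"twist":[0,0,0],"jaw":0},
  ],
)

```text
clock: 23.52
tool_pos: [0.4346, 0.0121, 0.0609]
eef_rot: [0.001, -0.0, 1.0, -0.0]
force: [0.3, 0.3, -0.8]
width: 0.0849
grip_force: 0.0
```

Call:
arm_command(
  increments=[
    {"offset":[0,0,0],"twist":[0,0,0],"jaw":0.6},
    {"offset":[0,0,0],"twist":[0,0,0],"jaw":0.6},
    {"offset":[0,0,0],"twist":[0,0,0],"jaw":0.6},
    {"offset":[0,0,0],"twist":[0,0,0],"jaw":0.6},
    {"offset":[0,0,0],"twist":[0,0,0],"jaw":0.6},
    {"offset":[0,0,0],"twist":[0,0,0],"jaw":0.6},
  ],
)

```text
clock: 24.28
tool_pos: [0.4343, 0.0121, 0.0607]
eef_rot: [0.001, -0.0, 1.0, -0.0]
force: [-0.1, 1.2, 16.1]
width: 0.0536
grip_force: 38.9
```

Call:
arm_command(
  increments=[
    {"offset":[0,0,-0.2],"twist":[0,0,0],"jaw":0.6},
    {"offset":[0,0,-0.6],"twist":[0,0,0],"jaw":0.6},
    {"offset":[0,0,-1],"twist":[0,0,0],"jaw":0.6},
    {"offset":[0,0,-1],"twist":[0,0,0],"jaw":0.6},
    {"offset":[0,0,-1],"twist":[0,0,0],"jaw":0.6},
  ],
)

```text
clock: 24.9
tool_pos: [0.4333, 0.0122, 0.1595]
eef_rot: [-0.0, -0.0, 1.0, 0.0]
force: [0.0, -0.5, -1.9]
width: 0.0535
grip_force: 42.8
```

Call:
arm_command(
  increments=[
    {"offset":[-0.04,-0.35,-0.1],"twist":[0,0,0],"jaw":0.6},
    {"offset":[-0.04,-0.9,-0.1],"twist":[0,0,0],"jaw":0.6},
  ],
)

```text
clock: 25.15
tool_pos: [0.4376, -0.0781, 0.1691]
eef_rot: [-0.0, -0.001, 1.0, 0.0]
force: [1.4, -0.7, -1.4]
width: 0.0534
grip_force: 42.8
```

Call:
arm_command(
  increments=[
    {"offset":[-0.04,-0.5,0],"twist":[0,0,0],"jaw":0.6},
    {"offset":[-0.04,-0.9,0],"twist":[0,0,0],"jaw":0.6},
  ],
)

```text
clock: 25.4
tool_pos: [0.4411, -0.1696, 0.1685]
eef_rot: [-0.001, 0.0, 1.0, 0.0]
force: [0.6, 0.4, -2.1]
width: 0.0534
grip_force: 42.8
```

Call:
arm_command(
  increments=[
    {"offset":[-0.05,-0.5,0],"twist":[0,0,0],"jaw":0.6},
    {"offset":[-0.05,-0.9,0],"twist":[0,0,0],"jaw":0.6},
  ],
)

```text
clock: 25.65
tool_pos: [0.4462, -0.2595, 0.1683]
eef_rot: [-0.001, 0.0, 1.0, 0.001]
force: [-0.9, -0.0, -0.9]
width: 0.0533
grip_force: 42.8
```

Call:
arm_command(
  increments=[
    {"offset":[-0.04,-0.45,0],"twist":[0,0,0],"jaw":0.6},
    {"offset":[-0.04,-0.83,0],"twist":[0,0,0],"jaw":0.6},
    {"offset":[-0.04,-0.83,0],"twist":[0,0,0],"jaw":0.6},
    {"offset":[-0.04,-0.83,0],"twist":[0,0,0],"jaw":0.6},
    {"offset":[-0.04,-0.83,0],"twist":[0,0,0],"jaw":0.6},
  ],
)

```text
clock: 26.28
tool_pos: [0.4504, -0.3398, 0.1692]
eef_rot: [-0.0, -0.0, 1.0, 0.001]
force: [0.4, -0.2, -1.7]
width: 0.0536
grip_force: 42.9
```

```bash
python3 snap.py w12; python3 - <<'E'
from bench import arm,capture
import cv2,numpy as np
c=cv2.imread("pics/w12.png");d=capture("scene")["img"]
cv2.imwrite("pics/g3.png",np.hstack([c[150:420,100:480],cv2.resize(d[250:385,240:430],None,fx=2,fy=2)[:270,:380,::-1]]))
print(arm.sense()["tool_pos"],arm.sense()["eef_rot"])
E
```

```text
[ 0.4504 -0.3398  0.1692]
[ 0.45066611 -0.34006019  0.16961458] [-1.79952767e-04 -4.99572414e-04  9.99999839e-01  2.01237383e-04]
```

View pics/g3.png

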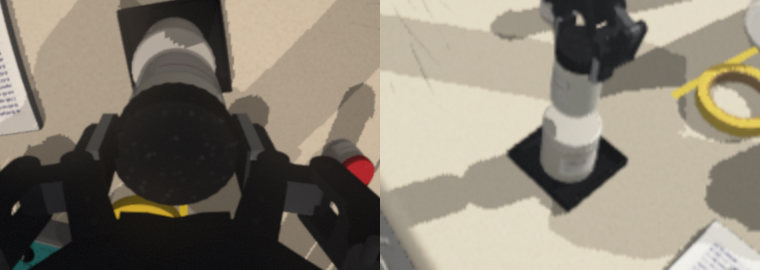

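Call:
arm_command(
  increments=[
    {"offset":[-0.004,-0.005,0.15],"twist":[0,0,0],"jaw":0.6},
    {"offset":[-0.004,-0.005,0.27],"twist":[0,0,0],"jaw":0.6},
    {"offset":[-0.004,-0.005,0.31],"twist":[0,0,0],"jaw":0.6},
    {"offset":[-0.004,-0.005,0.33],"twist":[0,0,0],"jaw":0.6},
    {"offset":[-0.004,-0.005,0.33],"twist":[0,0,0],"jaw":0.6},
    {"offset":[-0.004,-0.005,0.33],"twist":[0,0,0],"jaw":0.6},
  ],
)

```text
clock: 27.12
tool_pos: [0.4512, -0.3415, 0.1371]
eef_rot: [0.0, -0.0, 1.0, -0.0]
force: [0.4, -0.4, -1.7]
width: 0.0533
grip_force: 42.9
```

Call:
arm_command(
  increments=[
    {"offset":[0,0.006,0.006],"twist":[0,0,0],"jaw":0.6},
    {"offset":[0,0.006,0.012],"twist":[0,0,0],"jaw":0.6},
    {"offset":[0,0.006,0.014],"twist":[0,0,0],"jaw":0.6},
    {"offset":[0,0.006,0.014],"twist":[0,0,0],"jaw":0.6},
  ],
)

```text
clock: 27.62
tool_pos: [0.4513, -0.341, 0.1358]
eef_rot: [0.0, -0.0, 1.0, -0.0]
force: [-0.3, 0.6, 5.0]
width: 0.0534
grip_force: 43.7
```

Call:
arm_command(
  increments=[
    {"offset":[0,0,0],"twist":[0,0,0],"jaw":0.3},
    {"offset":[0,0,0],"twist":[0,0,0],"jaw":0},
    {"offset":[0,0,0],"twist":[0,0,0],"jaw":0},
    {"offset":[0,0,0],"twist":[0,0,0],"jaw":0},
    {"offset":[0,0,-0.1],"twist":[0,0,0],"jaw":0},
    {"offset":[0,0,-0.4],"twist":[0,0,0],"jaw":0},
    {"offset":[0,0,-0.7],"twist":[0,0,0],"jaw":0},
    {"offset":[0,0,-0.95],"twist":[0,0,0],"jaw":0},
    {"offset":[0,0,-0.95],"twist":[0,0,0],"jaw":0},
  ],
)

```text
clock: 28.75
tool_pos: [0.4518, -0.3415, 0.2329]
eef_rot: [0.001, -0.0, 1.0, -0.001]
force: [-0.8, 0.5, -0.3]
width: 0.0855
grip_force: 0.0
```

Call:
arm_command(
  increments=[
    {"offset":[-0.9,0,0],"twist":[0,0,0],"jaw":0},
    {"offset":[-0.9,0,0],"twist":[0,0,0],"jaw":0},
    {"offset":[-0.9,0,0],"twist":[0,0,0],"jaw":0},
    {"offset":[-0.9,0,0],"twist":[0,0,0],"jaw":0},
    {"offset":[-0.9,0,0],"twist":[0,0,0],"jaw":0},
  ],
)

```text
clock: 29.38
tool_pos: [0.5402, -0.3408, 0.2304]
eef_rot: [-0.0, 0.0, 1.0, 0.0]
force: [0.2, 0.7, 0.4]
width: 0.0851
grip_force: 0.0
```

```bash
python3 snap.py w13; python3 - <<'E'
from run2 import *
one(13,"tall","black",.165,(.451,-.341))
one(13,"wideB","white",.075,(.427,-.341))
one(13,"short","red",.055,(.58,-.143))
from bench import capture
c=cv2.imread("pics/w13.png");d=capture("scene")["img"]
cv2.imwrite("pics/g4.png",np.hstack([c[0:270,60:440],cv2.resize(d[250:385,240:430],None,fx=2,fy=2)[:270,:380,::-1]]))
E
```

```text
[ 0.5402 -0.3408  0.2304]
tall [ 0.4569 -0.3405] diam 0.0638 res 0.007 px [276.  98.]
wideB none at [275.56572517  79.96108908]
short [ 0.5778 -0.1464] diam 0.0497 res 0.002 px [448. 233.]
```

View pics/g4.png

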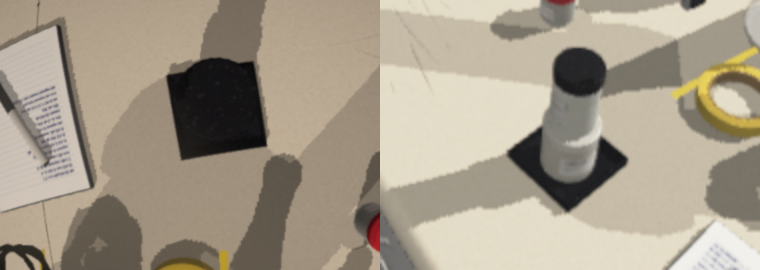

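Call:
arm_command(
  increments=[
    {"offset":[-0.4,0.99,0],"twist":[0,0,0],"jaw":0},
    {"offset":[-0.4,0.99,0],"twist":[0,0,0],"jaw":0},
  ],
)

```text
clock: 29.72
tool_pos: [0.5811, -0.2404, 0.2306]
eef_rot: [0.0, 0.0, 1.0, 0.0]
force: [0.4, -0.8, 0.2]
width: 0.0854
grip_force: 0.0
```

Call:
arm_command(
  increments=[
    {"offset":[-0.4,0.99,0],"twist":[0,0,0],"jaw":0},
    {"offset":[-0.4,0.99,0],"twist":[0,0,0],"jaw":0},
    {"offset":[-0.4,0.99,0],"twist":[0,0,0],"jaw":0},
    {"offset":[-0.4,0.99,0],"twist":[0,0,0],"jaw":0},
  ],
)

```text
clock: 30.22
tool_pos: [0.6207, -0.1432, 0.2305]
eef_rot: [-0.0, -0.0, 1.0, -0.0]
force: [-1.0, 0.3, -0.1]
width: 0.0855
grip_force: 0.0
```

```bash
python3 snap.py w14; python3 - <<'E'
from run2 import *
one(14,"short","red",.055,(.58,-.143))
E
```

```text
[ 0.6207 -0.1432  0.2305]
short [ 0.5795 -0.1424] diam 0.0472 res 0.0007 px [276. 157.]
```

Call:
arm_command(
  increments=[
    {"offset":[0.405,0.005,0.3],"twist":[0,0,0],"jaw":0},
    {"offset":[0.405,0.005,0.7],"twist":[0,0,0],"jaw":0},
    {"offset":[0.405,0.005,1],"twist":[0,0,0],"jaw":0},
    {"offset":[0.405,0.005,1],"twist":[0,0,0],"jaw":0},
  ],
)

```text
clock: 30.78
tool_pos: [0.5789, -0.143, 0.1288]
eef_rot: [-0.002, 0.001, 1.0, 0.001]
force: [-0.9, 0.2, 0.6]
width: 0.0852
grip_force: 0.0
```

Call:
arm_command(
  increments=[
    {"offset":[0,0,0.35],"twist":[0,0,0],"jaw":0},
    {"offset":[0,0,0.7],"twist":[0,0,0],"jaw":0},
    {"offset":[0,0,1],"twist":[0,0,0],"jaw":0},
    {"offset":[0,0,1],"twist":[0,0,0],"jaw":0},
    {"offset":[0,0,1],"twist":[0,0,0],"jaw":0},
  ],
)

```text
clock: 31.4
tool_pos: [0.5816, -0.143, 0.0322]
eef_rot: [0.001, 0.0, 1.0, -0.0]
force: [0.4, -0.4, 0.1]
width: 0.0855
grip_force: 0.0
```

Call:
arm_command(
  increments=[
    {"offset":[0.01,0,0.045],"twist":[0,0,0],"jaw":0},
    {"offset":[0.01,0,0.045],"twist":[0,0,0],"jaw":0.6},
    {"offset":[0.01,0,0.045],"twist":[0,0,0],"jaw":0.6},
    {"offset":[0.01,0,0.045],"twist":[0,0,0],"jaw":0.6},
    {"offset":[0.01,0,0.045],"twist":[0,0,0],"jaw":0.6},
    {"offset":[0.01,0,0.045],"twist":[0,0,0],"jaw":0.6},
    {"offset":[0.01,0,0.045],"twist":[0,0,0],"jaw":0.6},
  ],
)

```text
clock: 32.28
tool_pos: [0.5797, -0.1423, 0.0265]
eef_rot: [0.0, -0.0, 1.0, -0.0]
force: [-2.2, 0.9, 9.3]
width: 0.0489
grip_force: 39.9
```

Call:
arm_command(
  increments=[
    {"offset":[0,0,-0.2],"twist":[0,0,0],"jaw":0.6},
    {"offset":[0,0,-0.6],"twist":[0,0,0],"jaw":0.6},
    {"offset":[0,0,-1],"twist":[0,0,0],"jaw":0.6},
    {"offset":[0,0,-1],"twist":[0,0,0],"jaw":0.6},
  ],
)

```text
clock: 32.78
tool_pos: [0.5812, -0.1428, 0.1289]
eef_rot: [0.003, -0.0, 1.0, -0.001]
force: [0.1, 0.2, 0.0]
width: 0.049
grip_force: 41.5
```

Call:
arm_command(
  increments=[
    {"offset":[0.25,0.4,-0.1],"twist":[0,0,0],"jaw":0.6},
    {"offset":[0.5,0.96,-0.2],"twist":[0,0,0],"jaw":0.6},
  ],
)

```text
clock: 33.02
tool_pos: [0.5286, -0.046, 0.1453]
eef_rot: [-0.0, 0.001, 1.0, 0.0]
force: [0.7, 1.4, -0.5]
width: 0.0489
grip_force: 41.6
```

Call:
arm_command(
  increments=[
    {"offset":[0.2,0.5,0],"twist":[0,0,0],"jaw":0.6},
    {"offset":[0.4,0.96,0],"twist":[0,0,0],"jaw":0.6},
  ],
)

```text
clock: 33.28
tool_pos: [0.4883, 0.0512, 0.1454]
eef_rot: [-0.0, -0.0, 1.0, 0.0]
force: [1.2, -0.3, -0.5]
width: 0.0492
grip_force: 41.6
```

Call:
arm_command(
  increments=[
    {"offset":[0.1,0.5,0],"twist":[0,0,0],"jaw":0.6},
    {"offset":[0.21,0.96,0],"twist":[0,0,0],"jaw":0.6},
  ],
)

```text
clock: 33.52
tool_pos: [0.4676, 0.1472, 0.1453]
eef_rot: [-0.0, -0.0, 1.0, -0.0]
force: [1.3, 0.2, 0.0]
width: 0.0489
grip_force: 41.6
```

Call:
arm_command(
  increments=[
    {"offset":[0,0.5,0],"twist":[0,0,0],"jaw":0.6},
    {"offset":[0,0.96,0],"twist":[0,0,0],"jaw":0.6},
  ],
)

```text
clock: 33.78
tool_pos: [0.4678, 0.2433, 0.1452]
eef_rot: [-0.0, -0.0, 1.0, -0.0]
force: [0.9, -0.0, 0.3]
width: 0.0488
grip_force: 41.6
```

Call:
arm_command(
  increments=[
    {"offset":[0,0.5,0],"twist":[0,0,0],"jaw":0.6},
    {"offset":[0,0.96,0],"twist":[0,0,0],"jaw":0.6},
    {"offset":[0,0.96,0],"twist":[0,0,0],"jaw":0.6},
    {"offset":[0,0.96,0],"twist":[0,0,0],"jaw":0.6},
    {"offset":[0,0.96,0],"twist":[0,0,0],"jaw":0.6},
  ],
)

```text
clock: 34.4
tool_pos: [0.4684, 0.3366, 0.1456]
eef_rot: [-0.0, 0.0, 1.0, -0.0]
force: [-0.1, 0.1, -1.2]
width: 0.0492
grip_force: 41.7
```

Call:
arm_command(
  increments=[
    {"offset":[0,0.005,0.2],"twist":[0,0,0],"jaw":0.6},
    {"offset":[0,0.005,0.36],"twist":[0,0,0],"jaw":0.6},
    {"offset":[0,0.005,0.4],"twist":[0,0,0],"jaw":0.6},
    {"offset":[0,0.005,0.42],"twist":[0,0,0],"jaw":0.6},
    {"offset":[0,0.005,0.42],"twist":[0,0,0],"jaw":0.6},
    {"offset":[0,0.005,0.42],"twist":[0,0,0],"jaw":0.6},
  ],
)

```text
clock: 35.15
tool_pos: [0.4687, 0.3384, 0.1043]
eef_rot: [0.0, -0.0, 1.0, 0.0]
force: [-0.5, -0.2, -1.2]
width: 0.049
grip_force: 41.7
```

```bash
python3 - <<'E'
from bench import arm,capture
import cv2,numpy as np
c=capture("wrist")["img"];d=capture("scene")["img"]
cv2.imwrite("pics/g5.png",np.hstack([c[150:420,100:480],cv2.resize(d[100:235,130:320],None,fx=2,fy=2)[:270,:380]])[:,:,::-1])
E
```

```text
(no output)
```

View pics/g5.png

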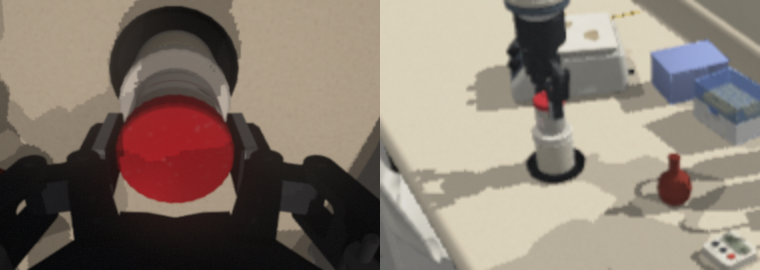

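The short jar is held centred just above the wide jar's lid (wrist view: red lid at crop (176,150), wide jar and tray rim concentric behind it). Lowering to contact.

Call:
arm_command(
  increments=[
    {"offset":[0,-0.007,0.008],"twist":[0,0,0],"jaw":0.6},
    {"offset":[0,-0.007,0.015],"twist":[0,0,0],"jaw":0.6},
    {"offset":[0,-0.007,0.018],"twist":[0,0,0],"jaw":0.6},
    {"offset":[0,-0.007,0.018],"twist":[0,0,0],"jaw":0.6},
  ],
)

```text
clock: 35.75
tool_pos: [0.4686, 0.3375, 0.1025]
eef_rot: [0.0, -0.0, 1.0, 0.0]
force: [-1.4, -0.4, 7.3]
width: 0.0491
grip_force: 42.3
```

Call:
arm_command(
  increments=[
    {"offset":[0,0,0],"twist":[0,0,0],"jaw":0.3},
    {"offset":[0,0,0],"twist":[0,0,0],"jaw":0},
    {"offset":[0,0,0],"twist":[0,0,0],"jaw":0},
    {"offset":[0,0,0],"twist":[0,0,0],"jaw":0},
    {"offset":[0,0,-0.1],"twist":[0,0,0],"jaw":0},
    {"offset":[0,0,-0.4],"twist":[0,0,0],"jaw":0},
    {"offset":[0,0,-0.7],"twist":[0,0,0],"jaw":0},
    {"offset":[0,0,-1],"twist":[0,0,0],"jaw":0},
    {"offset":[0,0,-1],"twist":[0,0,0],"jaw":0},
  ],
)

```text
clock: 36.88
tool_pos: [0.4696, 0.3382, 0.2049]
eef_rot: [0.002, -0.0, 1.0, 0.001]
force: [-0.2, 0.7, -0.4]
width: 0.0856
grip_force: 0.0
```

Call:
arm_command(
  increments=[
    {"offset":[-0.8,0,-0.3],"twist":[0,0,0],"jaw":0},
    {"offset":[-0.8,0,-0.3],"twist":[0,0,0],"jaw":0},
    {"offset":[-0.8,0,-0.3],"twist":[0,0,0],"jaw":0},
    {"offset":[-0.8,0,-0.3],"twist":[0,0,0],"jaw":0},
    {"offset":[-0.8,0,-0.3],"twist":[0,0,0],"jaw":0},
    {"offset":[-0.8,0,-0.3],"twist":[0,0,0],"jaw":0},
  ],
)

```text
clock: 37.62
tool_pos: [0.5479, 0.3376, 0.232]
eef_rot: [-0.0, -0.0, 1.0, -0.0]
force: [-0.2, 1.0, 0.5]
width: 0.0851
grip_force: 0.0
```

```bash
python3 snap.py w15; python3 - <<'E'
from run2 import *
one(15,"short","red",.131,(.469,.337))
from bench import capture
cv2.imwrite("pics/f_side.png",np.hstack([cv2.imread("pics/w15.png")[0:300,100:480],cv2.resize(capture("scene")["img"][130:355,160:375],None,fx=1.33,fy=1.33)[:300,:,::-1]])[:,:700] if 0 else np.hstack([cv2.imread("pics/w15.png")[0:300,100:480],cv2.resize(capture("scene")["img"][130:370,180:380],(300,300))[:,:,::-1]]))
E
```

```text
[0.5479 0.3376 0.232 ]
short [0.4689 0.3362] diam 0.0479 res 0.0011 px [275. 116.]
```

View pics/f_side.png

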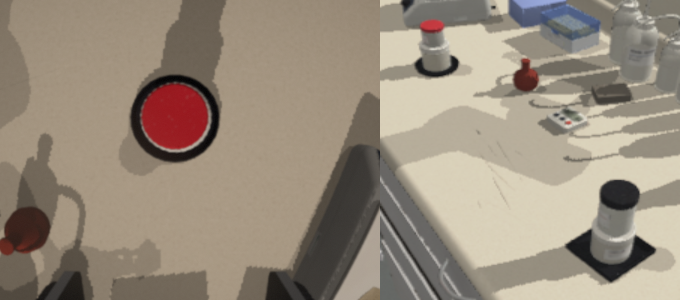

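Both stacks are upright and centred: the red lid is concentric with the wide jar and round tray at (176,117), and the tall jar stands on the other wide jar in the square tray. The bulb and timer have not moved. Handing in.

```bash
python3 -c "
from bench import arm
print(arm.close_job())"
```

```text
the job is handed in; nothing more can be done
None
```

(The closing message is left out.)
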